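Seat the claw coupling on the pump's drive pin

ROBOT

A 6-joint arm with a two-finger parallel gripper is mounted at the origin on the work surface. World frame = base frame: x ahead of the robot, y to its left, z up, the work surface at z = 0. Lengths are in m, angles in rad, forces in N, time in s.
With the tool pointing down it reaches from about 0.25 to 0.775 m from the base axis. Payload 4 kg.
Tool frame: the origin (TCP) lies midway between the tips of the shut fingers; the grasp point (between the pads) lies 19 mm behind it (arm.hold_point_z is the distance from the TCP to the grasp point, in m); z points along the fingers, x is the direction in which the jaws open and shut, and the axes are right-handed (so a half turn about z gives the same grasp; the last joint's range is limited). The gripper opens to 85 mm and grips with 20 to 120 N. Pads are 22 mm wide; open, the fingers measure 114 mm over their backs; the gripper's body (76 mm by 85 mm) begins 54 mm behind the grasp point. The pads swing forward as they close: fully open they stand 13 mm farther back than shut.
Start: joints at [-1.294, 0.087, 1.371, -0, 1.684, -0.103], TCP at [0.204, -0.511, 0.231] pointing down, gripper open.
Joint ranges: [-3.1, 3.1], [-0.76, 2.03], [0.27, 2.55], [-1.08, 4.22], [0.17, 2.65], [-2.57, 2.57]. Speed limits (rad/s): [2.79, 2.79, 3.14, 3.14, 3.14, 3.14].

INTERFACE

Orientations are given as a unit quaternion [w, x, y, z].
In Python, from cell import arm gives the robot as it stands.
- The arm moves only by the shell command python3 -m crank 'ROWS' [FORCE]. ROWS is JSON, a list of rows, each a list of 7 numbers: the gripper's target within -1 to 1 (fully open at 1, half-way at 0, shut at -1), then the shift along the tool's x, y, z as a fraction of full scale, then the turn, a rotation vector about the tool's x, y, z as a fraction of full scale. In form: [[gripper, x, y, z, ax, ay, az], ...]. A call has exactly 8 rows; each row shifts and turns the commanded pose from where the row before left it, along the tool's axes as they then stand; what a row does not reach is not made up. Full scale, the value 1, is 2 cm for a shift and 0.15 rad for a turn. A row lasts 1/10 s, in which the tool goes at most 50 mm and 8.59 degrees, less where a joint would pass 70% of its speed; a pose out of reach is approached as far as the arm can. A call with a number of a shift or a turn outside -1 to 1 is refused whole. A call with a gripper value outside its range is refused whole. The fingers move at their own pace and stop on an object; FORCE is the grip in N (left out, the last holds). Time passes only in rows, so rows that do not move let the fingers close, or fill a call up. It gives the time, the measured TCP pose, the force and the opening at its end, in the units of the state.
- arm.get_state(): the state, without advancing time (a new reading comes with each control period).
- arm.grab_frame(name): name is "side" or "top"; returns a dict with "img" (480x640x3 uint8, red, green, blue), "fx", "fy", "cx", "cy" (pixels), "camera_from_world" (4x4, takes a point from world to camera coordinates). Camera axes: x right, y up, looking along -z (the intrinsics and any distortion apply to the point x, -y, -z); pixel columns grow to the right and rows downward; lengths in m; the calibration is good to about 2 mm. A picture is of the moment at which its call begins. There is no depth.
- arm.finish_job(): hands the job in, once; it reports no verdict.
Trained networks look in a picture, given as the dict that the camera call returned (one of the last four; its "shot" number tells which), for a name from the list of things; names that differ only in an ending like _2 or _b are one class to them, and where a whole thing is asked for, a point or a joint stands for the part that bears it (a point fixed in the world has none). Each returns a list of dicts, best first, with "conf" (0 to 1); they miss things now and then, are a little off and sometimes report something else, mostly with a low value. They report only what shows in the picture. A call takes as long as a camera call. They do not tell look-alikes from the thing itself.
- arm.search_frame(picture, thing): "position" ([column, row] in pixels, amid what is visible of it).
- arm.place_of(picture, thing): "position" ([column, row] in pixels: a listed point, or the origin of a listed thing).
The state is a dict: "t": time; "joint_pos": joint angles; "joint_vel": joint speeds; "tau": joint torques, N m; "ee_pos": TCP position; "tool_rot": TCP orientation; "contact_force": force on the tool from outside, world axes, zero at the start; "wrist_torque": the same for the moment, N m; "grip_width": opening from 0.0 (shut) to 1.0 (fully open).
Only numpy, scipy, OpenCV 4.12 (cv2) and the standard library are available. Lean on these libraries where they do the work, as an engineer would, in place of code of your own. Each camera call takes 0.05 s, during which the arm holds its last target.

TASK

With a fingertip, push the dark steel coupling on top of the pump round, by its upright dogs, until its notch stands over the brass drive pin (the orange lug shows where that is), then press it gently down until it sits fully home on the pump's face, and draw the finger clear. Push and press only: do not pull the coupling up the shaft, do not squeeze or ram it, and leave everything else on the bench where it is.

Things in the scene. Friction and masses are not known exactly. Their poses are not given: they have to be found in the camera images.
- pump: pump standing shaft up, fixed to the table on a 170 mm square, 12 mm thick plate. Origin: on the shaft axis at the table surface; z up, x points from the axis towards the drive pin. Its top face (radius 50 mm) is 100 mm above the table; ports reach 81 mm from the axis, below 75 mm height. The shaft end stays inside the coupling's bore
- pin (a point): tip of the upright brass drive pin, 9 mm thick with a domed end, 52 mm from the shaft axis, 108.5 mm above the table. An orange lug (30 mm wide) under it sticks out past the coupling's rim, to 80 mm from the axis, and shows where the pin is when the coupling hides it
- coupling_top (a point): centre of the top face of the coupling: a dark steel disc 110 mm in diameter, 14 mm thick, with a 26 mm bore. On the shaft axis, 126 mm above the table at the start, 114 mm when fully seated. x points to the notch, z up
- dog_left (a point): middle of the top of one dog: an upright bright steel block on the coupling's top face, 22 mm along the radius, 18 mm across, 24 mm high, its centre 38 mm from the axis, 90 degrees anticlockwise (from above) from the notch
- dog_right (a point): the same for the other, equal dog, 90 degrees clockwise from the notch; the free gap between the two is 54 mm
- notch (a point): middle of the notch at the height of the coupling's top face, 52 mm from the axis. The notch is 15 mm wide, 15 mm deep from the rim, cut through the whole thickness; a yellow stripe on the top face runs up to it
- coupling_turn (a joint): turn of the coupling in rad, anticlockwise from above positive; 0 or any whole number of turns puts the notch exactly over the pin, with about 0.06 rad to spare either side. It turns both ways without stops, starts between 0.7 and 5.58, and stays where it is left; about 2 N on a dog moves it
- coupling (a joint): how far the coupling is pressed down the shaft, in m: 0 at the start, 0.012 fully seated on the pump's face. A tight sliding fit: pressing takes about 7 to 9 N anywhere on its top, and it stays where it is left; over 50 N harms it. With the notch away from the pin it stops on the pin at about 0.0035. Negative: drawn up the shaft
- spider: bystander, to be left alone: red plastic coupling star, 68 mm across, 16 mm high, lying near the pump
- bolt: bystander, to be left alone: steel hexagon bolt standing on its head near the pump, 62 mm high
- carton: bystander, to be left alone: cardboard carton 70 x 55 x 90 mm high
- signal_lamp: bystander, to be left alone: green and orange signal lamp, 54 mm in diameter, 94 mm high
- junction_box: bystander, to be left alone: white plastic junction box 94 x 94 x 57 mm high
- grease_jar: bystander, to be left alone: jar with a black cap and yellow band, 64 mm in diameter, 75 mm high
- spanner: bystander, to be left alone: steel spanner lying flat, 190 mm long
Mind the look-alikes: they are no part of the job. Of the things that look like the pump, the larger one is meant.

How it is judged:
By the outcome, as a careful person would: the job done as asked, in the order asked, and still so for the second after the job is handed in, with the robot touching nothing.
It also fails if it takes over 64 s, if anything falls off the work surface, if the arm or the gripper's body presses on something with over 40 N, if the wrist force passes 120 N, or if a joint passes its speed limit or range.

## Working session

There is one attempt and no reset: what is moved stays moved. The work goes in short steps, Python scripts to look and compute and a shell command to move; the robot and the scene stay as the last step left them, time stands still between calls to the robot, and variables do not carry over. Pictures are saved under pics/ and viewed, and the job is handed in when it is done.

```bash
ls; mkdir -p pics; cat > h.py <<'E'
import numpy as np, cv2
from cell import arm
def save(f,n,crop=None,s=1):
    im=cv2.cvtColor(f["img"],cv2.COLOR_RGB2BGR)
    if crop: 
        a,b,c,d=crop; im=im[b:d,a:c]
    im=cv2.resize(im,None,fx=s,fy=s,interpolation=cv2.INTER_CUBIC); cv2.imwrite("pics/"+n,im)
def proj(f,p):
    T=np.array(f["camera_from_world"]); q=T[:3,:3]@np.array(p,float)+T[:3,3]
    return np.array([f["cx"]+f["fx"]*q[0]/-q[2], f["cy"]-f["fy"]*q[1]/-q[2]])
def ray(f,px):
    T=np.array(f["camera_from_world"]); d=np.array([(px[0]-f["cx"])/f["fx"],-(px[1]-f["cy"])/f["fy"],-1])
    R=T[:3,:3]; return -R.T@T[:3,3], R.T@d
def atz(f,px,z):
    o,d=ray(f,px); return o+d*(z-o[2])/d[2]
E
python3 - <<'E'
from h import *
for n in("top","side"):
    f=arm.grab_frame(n); save(f,n+"0.png")
    print(n,{k:v for k,v in f.items() if k!="img"})
    for t in("pump","coupling_top","dog_left","dog_right","notch","pin"):
        print(t,[(np.round(d["position"]).tolist(),round(d["conf"],2)) for d in arm.place_of(f,t)])
    f0=f
print(arm.get_state())
E
```

```text
pics
top {'fx': 481.40380264860306, 'fy': 481.40380264860306, 'cx': 327.37225934764393, 'cy': 237.81174028659362, 'camera_from_world': array([[ 2.02941506e-02, -9.99793426e-01,  1.11915753e-03,
        -2.18440562e-02],
       [ 9.81563907e-01,  2.01368844e-02,  1.90070521e-01,
        -5.91048839e-01],
       [-1.90053794e-01, -2.75879513e-03,  9.81769802e-01,
        -1.19289981e+00],
       [ 0.00000000e+00,  0.00000000e+00,  0.00000000e+00,
         1.00000000e+00]]), 'shot': 1}
pump [([238.0, 247.0], 0.94), ([362.0, 282.0], 0.77)]
coupling_top [([234.0, 239.0], 0.9), ([364.0, 277.0], 0.6), ([266.0, 180.0], 0.27)]
dog_left [([381.0, 282.0], 0.61), ([220.0, 229.0], 0.6)]
dog_right [([352.0, 271.0], 0.7)]
notch [([244.0, 229.0], 0.93), ([358.0, 296.0], 0.82)]
pin [([245.0, 229.0], 0.89), ([378.0, 261.0], 0.66)]
side {'fx': 487.41978171369675, 'fy': 487.41978171369675, 'cx': 326.48270193431097, 'cy': 246.0329922513823, 'camera_from_world': array([[ 0.94243649, -0.33426333,  0.00902744, -0.52420273],
       [ 0.15472784,  0.45986143,  0.87440652, -0.16267904],
       [-0.29643341, -0
[... 411 characters left out ...]
.7, 'joint_pos': array([-1.29408950e+00,  8.71883019e-02,  1.37062498e+00,  2.25354920e-05,
        1.68358591e+00, -1.03155250e-01]), 'joint_vel': array([-1.39063959e-03, -8.79615687e-04,  5.04207303e-07, -3.48659892e-04,
       -9.00554385e-04, -1.28866918e-03]), 'tau': array([ 8.31977122e-04, -3.51587069e+01, -3.13381398e+01, -1.67445269e-04,
        9.76778688e-05, -1.86104580e-05]), 'ee_pos': array([ 0.20392326, -0.51085033,  0.23138539]), 'tool_rot': array([ 5.36386018e-05,  8.27887290e-01, -5.60894487e-01,  8.12680846e-05]), 'contact_force': array([ 0.18706006, -0.61658334, -0.14279372]), 'wrist_torque': array([ 0.0389025 , -0.01869807,  0.01665912]), 'grip_width': 0.9989531512871521}
```

View pics/top0.png

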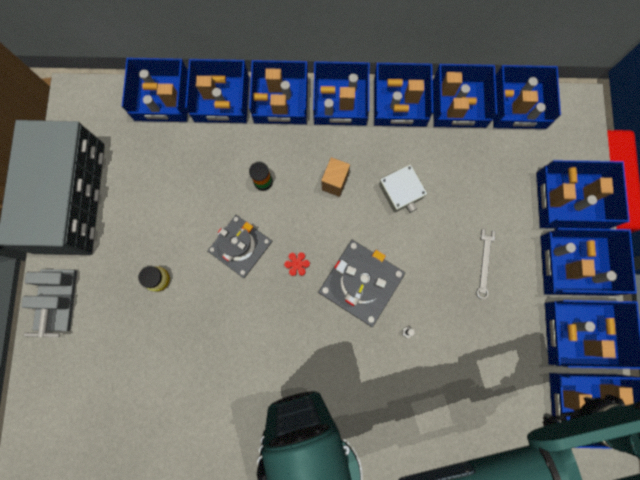

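View pics/side0.png

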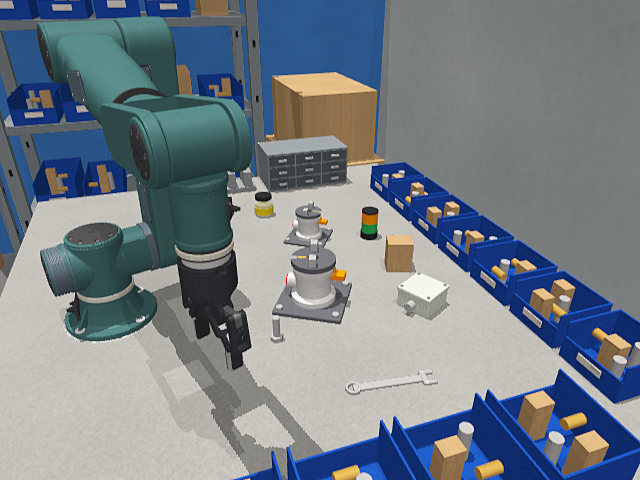

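```bash
python3 - <<'E'
from h import *
a=cv2.imread("pics/top0.png"); b=cv2.imread("pics/side0.png")
cv2.imwrite("pics/crop0t.png",cv2.resize(a[210:350,290:440],None,fx=4,fy=4,interpolation=cv2.INTER_CUBIC))
cv2.imwrite("pics/crop0s.png",cv2.resize(b[200:350,240:400],None,fx=4,fy=4,interpolation=cv2.INTER_CUBIC))
E
```

```text
(no output)
```

View pics/crop0t.png

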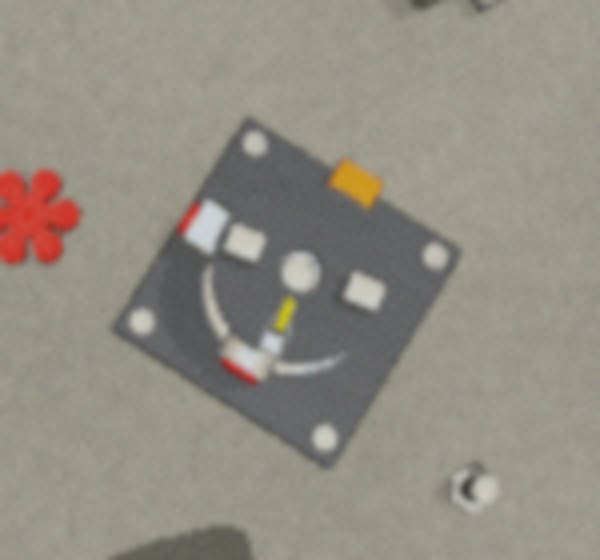

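View pics/crop0s.png

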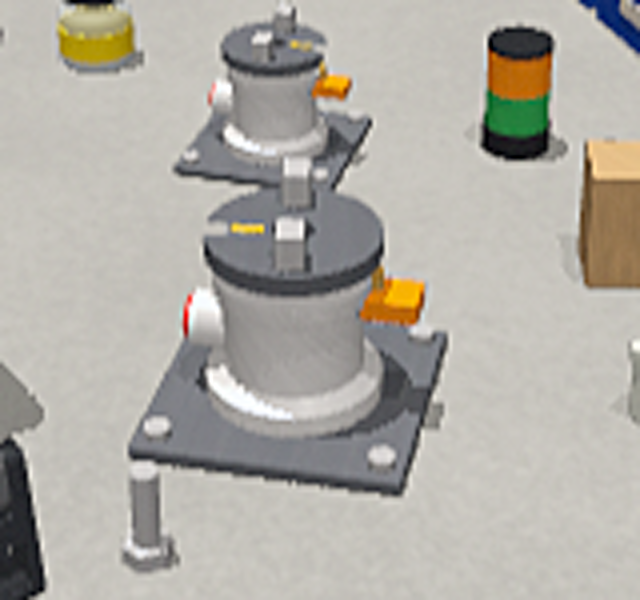

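The top picture shows two pumps. The larger one is at (362,282), with its coupling dogs at (351,271) and (381,282), stripe and notch towards (358,296), and lug at (379,256). The smaller look-alike is at (238,247). I choose the larger one, and the crop confirms it. Next I'll triangulate.

```bash
python3 - <<'E'
from h import *
t=arm.grab_frame("top"); s=arm.grab_frame("side")
c=lambda x,y:(290+x/4,210+y/4); d=lambda x,y:(240+x/4,200+y/4)
P={}
P['dogA']=atz(t,c(245,241),.15);P['dogB']=atz(t,c(364,289),.15)
P['bore']=atz(t,c(300,270),.126);P['notch']=atz(t,c(274,342),.126);P['stripe']=atz(t,c(285,315),.126);P['lug']=atz(t,c(356,183),.095)
P['s_dog1']=atz(s,d(290,224),.15);P['s_dog2']=atz(s,d(297,164),.15)
P['s_disc']=atz(s,d(294,234),.126);P['s_notch']=atz(s,d(217,229),.126);P['s_stripe']=atz(s,d(247,229),.126)
P['s_lug']=atz(s,d(408,290),.095)
for i,q in enumerate([(252,143),(435,256),(325,437),(142,321)]):P['bolt%d'%i]=atz(t,c(*q),.015)
for k,v in P.items():print(k,v.round(4))
C=(P['dogA']+P['dogB'])/2; print("dogmid",C,np.linalg.norm(P['dogA']-P['dogB']))
pc=np.mean([P['bolt%d'%i] for i in range(4)],0);print("plate",pc)
for k in('notch','stripe','lug','dogA','dogB','s_notch','s_stripe','s_lug','s_dog1','s_dog2'):
  v=P[k]-C; print(k,np.degrees(np.arctan2(v[1],v[0])).round(1),np.hypot(v[0],v[1]).round(4))
print('bolts ang',[np.degrees(np.arctan2(*(P['bolt%d'%i]-pc)[[1,0]])).round(1) for i in range(4)])
for n in("spider","bolt","carton","signal_lamp","junction_box"):
  r=arm.place_of(t,n); print(n,atz(t,r[0]['position'],0).round(3) if r else None)
E
```

```text
dogA [ 0.4963 -0.0682  0.15  ]
dogB [ 0.4693 -0.1386  0.15  ]
bore [ 0.4824 -0.1026  0.126 ]
notch [ 0.4389 -0.0873  0.126 ]
stripe [ 0.4551 -0.0938  0.126 ]
lug [ 0.541  -0.1397  0.095 ]
s_dog1 [ 0.4702 -0.1405  0.15  ]
s_dog2 [ 0.4972 -0.0717  0.15  ]
s_disc [ 0.4815 -0.1134  0.126 ]
s_notch [ 0.4391 -0.0928  0.126 ]
s_stripe [ 0.4563 -0.0986  0.126 ]
s_lug [ 0.5424 -0.1491  0.095 ]
bolt0 [ 0.5792 -0.0787  0.015 ]
bolt1 [ 0.5058 -0.2005  0.015 ]
bolt2 [ 0.3862 -0.1281  0.015 ]
bolt3 [ 0.459  -0.0076  0.015 ]
dogmid [ 0.48275981 -0.10335394  0.15      ] 0.07540420641231076
plate [ 0.48255903 -0.10369318  0.015     ]
notch 159.9 0.0467
stripe 160.9 0.0292
lug -32.0 0.0686
dogA 69.0 0.0377
dogB -111.0 0.0377
s_notch 166.4 0.045
s_stripe 169.8 0.0269
s_lug -37.5 0.0751
s_dog1 -108.7 0.0392
s_dog2 65.4 0.0348
bolts ang [np.float64(14.5), np.float64(-76.5), np.float64(-165.8), np.float64(103.8)]
spider None
bolt [ 0.353 -0.232  0.   ]
carton None
signal_lamp [0.76  0.177 0.   ]
junction_box [ 0.737 -0.214  0.   ]
```

Both views agree. The axis is about (0.4825,-0.104), the plate and lug give the pin direction as -31°, and the notch is at about 159°, so the turn is about 190°. The left dog is at -111°. I'll push that dog anticlockwise by 170°, with the shut finger on its clockwise side and the tool x axis kept radial.

```bash
python3 -m crank '[[-1,0,0,0.3,0,0,1],[-1,0,0,0.3,0,0,1],[-1,0,0,0.3,0,0,1],[-1,0,0,0.3,0,0,1],[-1,0,0,0.3,0,0,1],[-1,0,0,0,0,0,0],[-1,0,0,0,0,0,0],[-1,0,0,0,0,0,0]]'
cat >> h.py <<'E'
C=np.array([0.4825,-0.1042])
def go(p):
    from scipy.spatial.transform import Rotation as Ro
    s=arm.get_state(); q=s["tool_rot"]; R=Ro.from_quat([q[1],q[2],q[3],q[0]]).as_matrix()
    yaw=np.degrees(np.arctan2(R[1,0],R[0,0]))
    print("t",s["t"],"pos",s["ee_pos"].round(4),"yaw",yaw.round(1),"tilt",R[:,2].round(3),"F",s["contact_force"].round(1),"w",round(s["grip_width"],2),"j6",s["joint_pos"][5].round(2))
    if p is not None:
        d=R.T@(np.array(p)-s["ee_pos"]); print("units(2cm):",(d/.02).round(2))
def polar(a,r,off): # finger centre: dog angle a deg, radius r, offset cw
    a=np.radians(a); return C+r*np.array([np.cos(a),np.sin(a)])+off*np.array([np.sin(a),-np.cos(a)])
E
python3 -c "
from h import *
p=polar(-111,.038,.030);print(p);go([*p,.195])"
```

```text
t: 1.85
ee_pos: [0.204, -0.511, 0.2019]
tool_rot: [-0.0, -0.566, 0.825, -0.0]
contact_force: [-0.1, -0.1, 0.2]
grip_width: 0.003
[ 0.44087461 -0.12892502]
t 1.85 pos [ 0.204  -0.511   0.2019] yaw -111.1 tilt [ 0.    -0.001 -1.   ] F [-0.1 -0.1  0.2] w 0.0 j6 0.64
units(2cm): [-22.09  -4.18   0.33]
```

```bash
for i in 1; do python3 -m crank '[[-1,-0.92,-0.174,0,0,0,0],[-1,-0.92,-0.174,0,0,0,0],[-1,-0.92,-0.174,0,0,0,0],[-1,-0.92,-0.174,0,0,0,0],[-1,-0.92,-0.174,0,0,0,0],[-1,-0.92,-0.174,0,0,0,0],[-1,-0.92,-0.174,0,0,0,0],[-1,-0.92,-0.174,0,0,0,0]]'
python3 -m crank '[[-1,-0.92,-0.174,0,0,0,0],[-1,-0.92,-0.174,0,0,0,0],[-1,-0.92,-0.174,0,0,0,0],[-1,-0.92,-0.174,0,0,0,0],[-1,-0.92,-0.174,0,0,0,0],[-1,-0.92,-0.174,0,0,0,0],[-1,-0.92,-0.174,0,0,0,0],[-1,-0.92,-0.174,0,0,0,0]]'
python3 -m crank '[[-1,-0.92,-0.174,0,0,0,0],[-1,-0.92,-0.174,0,0,0,0],[-1,-0.92,-0.174,0,0,0,0],[-1,-0.92,-0.174,0,0,0,0],[-1,-0.92,-0.174,0,0,0,0],[-1,-0.92,-0.174,0,0,0,0],[-1,-0.92,-0.174,0,0,0,0],[-1,0,0,0,0,0,0]]'; done
python3 - <<'E'
from h import *
go([*polar(-111,.038,.030),.137])
f=arm.grab_frame("side"); save(f,"s1.png",(200,120,400,320),3)
f=arm.grab_frame("top"); save(f,"t1.png",(270,180,470,380),3)
E
```

```text
t: 2.65
ee_pos: [0.2841, -0.3817, 0.2015]
tool_rot: [0.0, -0.565, 0.825, -0.0]
contact_force: [0.0, -0.1, 0.1]
grip_width: 0.001
t: 3.45
ee_pos: [0.3628, -0.2545, 0.2015]
tool_rot: [0.0, -0.565, 0.825, -0.0]
contact_force: [-0.6, 0.0, 0.3]
grip_width: 0.001
t: 4.25
ee_pos: [0.4321, -0.1426, 0.2015]
tool_rot: [0.0, -0.567, 0.824, 0.0]
contact_force: [-0.2, -1.0, 0.2]
grip_width: 0.002
t 4.25 pos [ 0.4321 -0.1426  0.2015] yaw -111.0 tilt [ 0.001  0.001 -1.   ] F [-0.2 -1.   0.2] w 0.0 j6 1.49
units(2cm): [-0.79 -0.16  3.22]
```

View pics/s1.png

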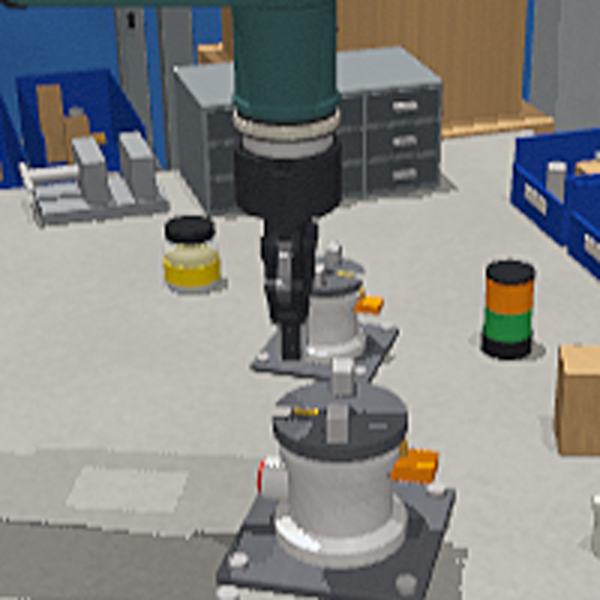

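View pics/t1.png

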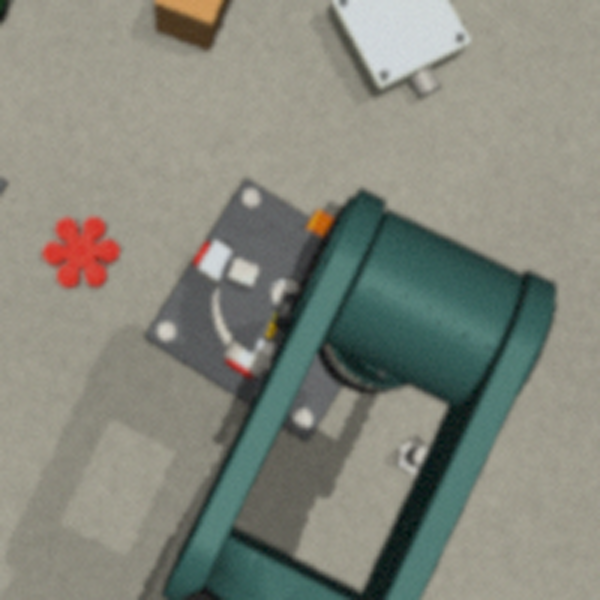

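The finger is shut and hanging above and beside the left dog. In the side view (crop) the tip is at (291,357) and the dog top at (338,408). I'll descend beside the dog.

```bash
python3 -m crank '[[-1,-0.4,-0.08,0,0,0,0],[-1,-0.39,-0.08,0,0,0,0],[-1,0,0,0.6,0,0,0],[-1,0,0,0.6,0,0,0],[-1,0,0,0.6,0,0,0],[-1,0,0,0.6,0,0,0],[-1,0,0,0.5,0,0,0],[-1,0,0,0.3,0,0,0]]'
python3 - <<'E'
from h import *
go([*polar(-111,.038,.020),.137])
f=arm.grab_frame("side"); save(f,"s2.png",(250,190,370,310),5)
print(proj(f,arm.get_state()["ee_pos"]))
E
```

```text
t: 5.15
ee_pos: [0.4396, -0.1316, 0.1356]
tool_rot: [-0.001, -0.565, 0.825, 0.001]
contact_force: [0.7, 0.6, -0.2]
grip_width: 0.002
t 5.15 pos [ 0.4396 -0.1316  0.1356] yaw -111.2 tilt [-0.002  0.001 -1.   ] F [ 0.7  0.6 -0.2] w 0.0 j6 1.53
units(2cm): [-0.15 -0.51 -0.07]
[298.87358659 261.77430271]
```

View pics/s2.png

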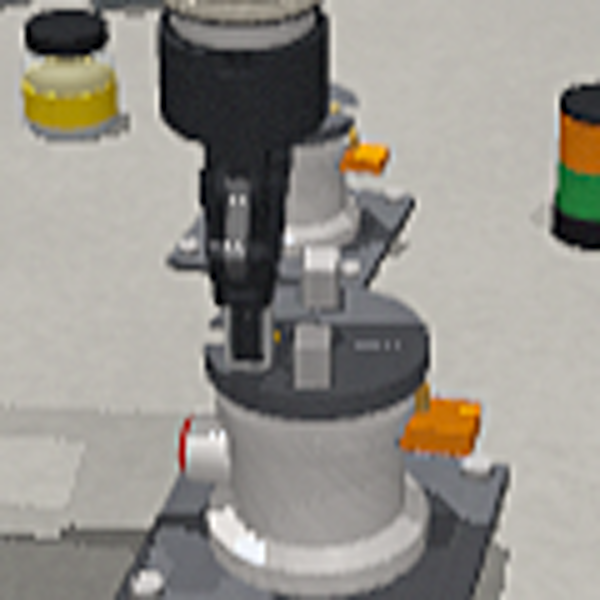

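```bash
python3 -m crank '[[-1,-0.08,-0.2,0,0,0,0],[-1,-0.07,-0.15,0,0,0,0],[-1,0,-0.12,0,0,0,0],[-1,0.09,-0.195,0,0,0,-0.667],[-1,0.09,-0.195,0,0,0,-0.667],[-1,0.09,-0.195,0,0,0,-0.667],[-1,0.09,-0.195,0,0,0,-0.667],[-1,0,0,0,0,0,0]]'
python3 - <<'E'
from h import *
go([*polar(-111+22.9,.038,.020),.137])
f=arm.grab_frame("side"); save(f,"s3.png",(250,190,370,310),5)
E
```

```text
t: 6.0
ee_pos: [0.4644, -0.1429, 0.1378]
tool_rot: [-0.0, 0.718, -0.696, 0.0]
contact_force: [-0.5, -0.5, 0.0]
grip_width: 0.001
t 6.0 pos [ 0.4644 -0.1429  0.1378] yaw -88.3 tilt [ 0.001 -0.    -1.   ] F [-0.5 -0.5  0. ] w 0.0 j6 1.13
units(2cm): [-0.01  0.03  0.04]
```

View pics/s3.png

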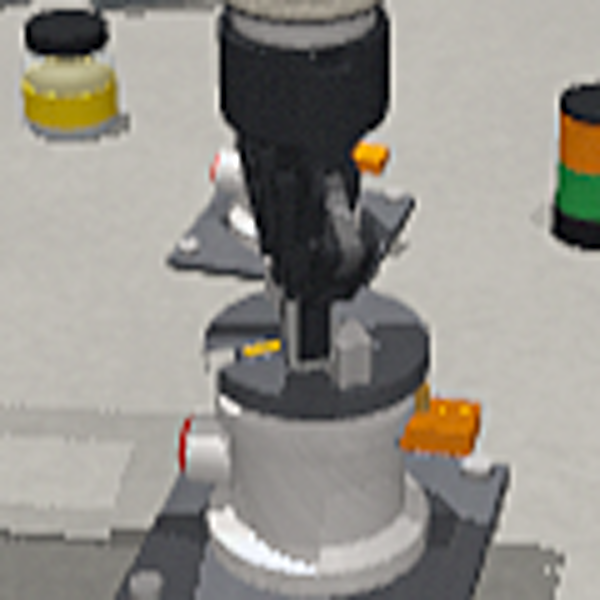

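The dog is following the finger: its crop position moved from 312 to 350, and the notch moved round. Continuing the arc.

```bash
python3 -m crank '[[-1,0.09,-0.195,0,0,0,-0.667],[-1,0.09,-0.195,0,0,0,-0.667],[-1,0.09,-0.195,0,0,0,-0.667],[-1,0.09,-0.195,0,0,0,-0.667],[-1,0.09,-0.195,0,0,0,-0.667],[-1,0.09,-0.195,0,0,0,-0.667],[-1,0.09,-0.195,0,0,0,-0.667],[-1,0.09,-0.195,0,0,0,-0.667]]'
python3 -c "
from h import *
go([*polar(-111+22.9+45.8,.038,.020),.137])"
python3 -m crank '[[-1,0.09,-0.195,0,0,0,-0.667],[-1,0.09,-0.195,0,0,0,-0.667],[-1,0.09,-0.195,0,0,0,-0.667],[-1,0.09,-0.195,0,0,0,-0.667],[-1,0.09,-0.195,0,0,0,-0.667],[-1,0.09,-0.195,0,0,0,-0.667],[-1,0.09,-0.195,0,0,0,-0.667],[-1,0,0,0,0,0,0]]'
python3 - <<'E'
from h import *
go([*polar(-111+22.9+45.8+40.1,.038,.020),.137])
f=arm.grab_frame("side"); save(f,"s4.png",(250,190,370,310),5)
f=arm.grab_frame("top"); save(f,"t4.png",(290,200,440,350),4)
E
```

```text
t: 6.85
ee_pos: [0.4967, -0.1446, 0.1375]
tool_rot: [0.001, 0.933, -0.361, -0.0]
contact_force: [-1.8, -0.0, 0.3]
grip_width: -0.002
t 6.85 pos [ 0.4967 -0.1446  0.1375] yaw -42.3 tilt [-0.001 -0.001 -1.   ] F [-1.8 -0.   0.3] w -0.0 j6 0.35
units(2cm): [ 0.01 -0.02  0.02]
t: 7.65
ee_pos: [0.52, -0.1254, 0.1374]
tool_rot: [0.0, 1.0, -0.021, 0.0]
contact_force: [-0.2, -0.9, -0.6]
grip_width: 0.0
t 7.65 pos [ 0.52   -0.1254  0.1374] yaw -2.4 tilt [ 0. -0. -1.] F [-0.2 -0.9 -0.6] w 0.0 j6 -0.3
units(2cm): [-0.01  0.01  0.02]
```

View pics/s4.png

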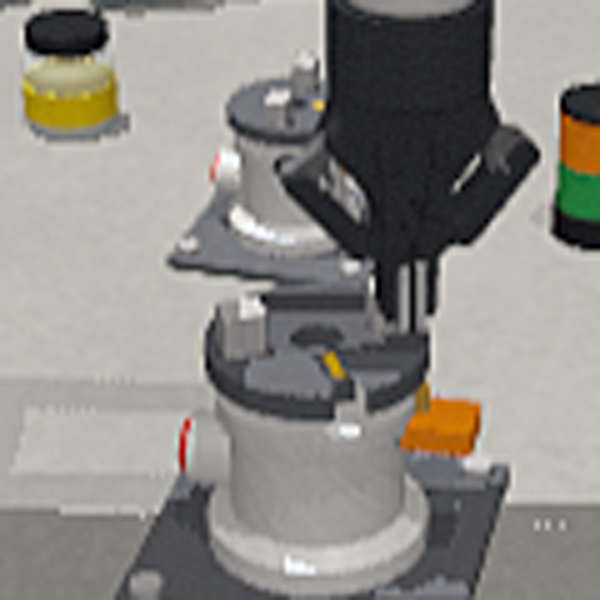

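View pics/t4.png

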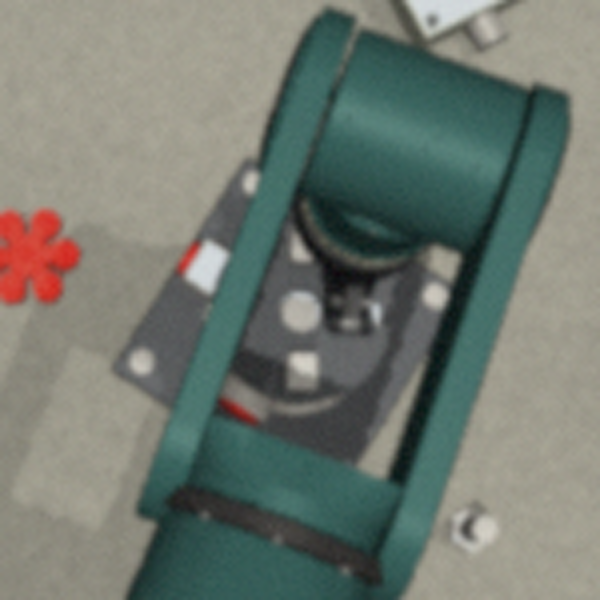

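```bash
python3 - <<'E'
from h import *
t=arm.grab_frame("top"); s=arm.grab_frame("side")
def pr(n,p): v=p[:2]-C; print(n,p.round(4),np.degrees(np.arctan2(v[1],v[0])).round(1),np.hypot(*v).round(4))
pr('dogR top',atz(t,(290+301/4,200+365/4),.15)); pr('dogR side',atz(s,(250+248/5,190+307/5),.15))
pr('notch',atz(s,(250+347/5,190+388/5),.126)); pr('stripe',atz(s,(250+334/5,190+364/5),.126))
pr('bore',atz(s,(250+317/5,190+336/5),.126));pr('pin',atz(s,(250+422/5,190+388/5),.1085))
for f in(t,s):
  for n in("notch","dog_right","dog_left","pin"):
    z={"notch":.126,"pin":.1085}.get(n,.15)
    for d in arm.place_of(f,n): pr(n+" %.2f"%d["conf"],atz(f,d["position"],z))
E
```

```text
dogR top [ 0.4474 -0.1016  0.15  ] 175.7 0.0352
dogR side [ 0.4479 -0.1099  0.15  ] -170.6 0.0351
notch [ 0.4814 -0.1578  0.126 ] -91.1 0.0536
stripe [ 0.4826 -0.1351  0.126 ] -89.8 0.0309
bore [ 0.4832 -0.1074  0.126 ] -78.2 0.0033
pin [ 0.525  -0.1424  0.1085] -42.0 0.0571
notch 0.63 [ 0.4787 -0.1581  0.126 ] -94.1 0.054
notch 0.61 [0.6015 0.2018 0.126 ] 68.8 0.3283
notch 0.16 [ 0.5261 -0.3866  0.126 ] -81.2 0.2857
dog_right 0.93 [ 0.4461 -0.1026  0.15  ] 177.5 0.0364
dog_right 0.93 [0.5541 0.1902 0.15  ] 76.3 0.303
dog_left 0.97 [ 0.5224 -0.1125  0.15  ] -11.7 0.0407
dog_left 0.77 [0.5802 0.2395 0.15  ] 74.1 0.3573
pin 0.76 [0.6023 0.1979 0.1085] 68.4 0.3249
pin 0.65 [ 0.534  -0.1378  0.1085] -33.1 0.0615
notch 0.92 [ 0.4794 -0.149   0.126 ] -93.9 0.0449
notch 0.83 [0.5796 0.1199 0.126 ] 66.6 0.2442
dog_right 0.75 [ 0.4431 -0.1093  0.15  ] -172.6 0.0397
dog_right 0.73 [ 0.4601 -0.1995  0.15  ] -103.2 0.0979
dog_right 0.72 [0.5254 0.1057 0.15  ] 78.5 0.2142
dog_right 0.37 [ 0.4682 -0.1466  0.15  ] -108.6 0.0448
dog_left 0.97 [ 0.5182 -0.0966  0.15  ] 12.0 0.0365
dog_left 0.53 [ 0.6443 -0.0822  0.15  ] 7.8 0.1633
dog_left 0.50 [0.561  0.1553 0.15  ] 73.2 0.2711
pin 0.67 [ 0.5294 -0.1395  0.1085] -37.0 0.0587
pin 0.64 [0.5691 0.1247 0.1085] 69.3 0.2447
```

```bash
python3 - <<'E'
from h import *
t=arm.grab_frame("top"); s=arm.grab_frame("side")
im0=cv2.imread("pics/top0.png"); im1=cv2.imread("pics/side0.png")
for n,f,im,roi in(("top",t,im0,(365,240,400,275)),("side",s,im1,(322,255,352,285))):
  hsv=cv2.cvtColor(im,cv2.COLOR_BGR2HSV); m=cv2.inRange(hsv,(8,150,90),(25,255,255)); 
  M=np.zeros_like(m); a,b,c,d=roi; M[b:d,a:c]=m[b:d,a:c]
  M=cv2.morphologyEx(M,cv2.MORPH_OPEN,np.ones((2,2),np.uint8))
  ys,xs=np.nonzero(M); print(n,len(xs),xs.min(),xs.max(),ys.min(),ys.max())
  if n=="top":
   for z in(.08,.09,.1):
    P=np.array([atz(f,(x,y),z)[:2] for x,y in zip(xs,ys)]); r=cv2.minAreaRect((P*1000).astype(np.float32)); print(z,r,cv2.boxPoints(r).round(1).tolist())
    v=P.mean(0)-C; print("ang",np.degrees(np.arctan2(v[1],v[0])))
  # project hypothesised lug outer corners at candidate z and angles
for ang in(-28,-31,-34,-37):
  a=np.radians(ang);u=np.array([np.cos(a),np.sin(a)]);w=np.array([-u[1],u[0]])
  for CC in (C,np.array([.4825,-.106])):
   print(ang,[ (proj(t,[*(CC+.08*u+k*.015*w),.095])).round(1).tolist() for k in(-1,1)],[ (proj(s,[*(CC+.08*u+k*.015*w),.095])).round(1).tolist() for k in(-1,1)], proj(s,[*(CC+.052*u),.1085]).round(1))
cv2.imwrite("pics/lug.png",np.hstack([cv2.resize(im0[240:280,360:400],None,fx=10,fy=10,interpolation=cv2.INTER_CUBIC),cv2.resize(im1[250:290,318:358],None,fx=10,fy=10,interpolation=cv2.INTER_CUBIC)]))
E
```

```text
top 76 374 385 252 261
0.08 ((542.2643432617188, -142.65536499023438), (29.256546020507812, 16.418163299560547), 56.85929489135742) [[527.4000244140625, -150.39999389648438], [541.0999755859375, -159.39999389648438], [557.0999755859375, -134.89999389648438], [543.4000244140625, -125.9000015258789]]
ang -32.95734720825243
0.09 ((540.6990966796875, -141.5800323486328), (29.01347541809082, 16.281782150268555), 56.85930252075195) [[526.0, -149.3000030517578], [539.5999755859375, -158.1999969482422], [555.4000244140625, -133.89999389648438], [541.7999877929688, -125.0]]
ang -32.91344700504951
0.1 ((539.1337890625, -140.50460815429688), (28.770362854003906, 16.145357131958008), 56.859336853027344) [[524.5, -148.10000610351562], [538.0, -157.0], [553.7999877929688, -132.89999389648438], [540.2000122070312, -124.0]]
ang -32.86706422201322
side 150 331 346 268 281
-28 [[385.1, 253.9], [374.5, 248.1]] [[344.3, 273.5], [345.7, 267.1]] [333.8 264.6]
-28 [[385.8, 253.9], [375.3, 248.1]] [[344.6, 273.9], [346.0, 267.4]] [334.  264.9]
-31 [[386.4, 255.0], [376.1, 248.7]] [[343.7, 274.4], [345.8, 268.0]] [333.6 265.1]
-31 [[387.2, 255.0], [376.9, 248.7]] [[344.0, 274.7], [346.1, 268.3]] [333.8 265.5]
-34 [[387.7, 256.1], [377.7, 249.3]] [[343.1, 275.2], [345.8, 268.9]] [333.3 265.7]
-34 [[388.4, 256.2], [378.4, 249.3]] [[343.4, 275.6], [346.0, 269.3]] [333.6 266.1]
-37 [[388.9, 257.4], [379.3, 250.1]] [[342.3, 276.1], [345.7, 269.8]] [333.1 266.2]
-37 [[389.6, 257.4], [380.0, 250.1]] [[342.6, 276.5], [345.9, 270.2]] [333.3 266.6]
```

View pics/lug.png

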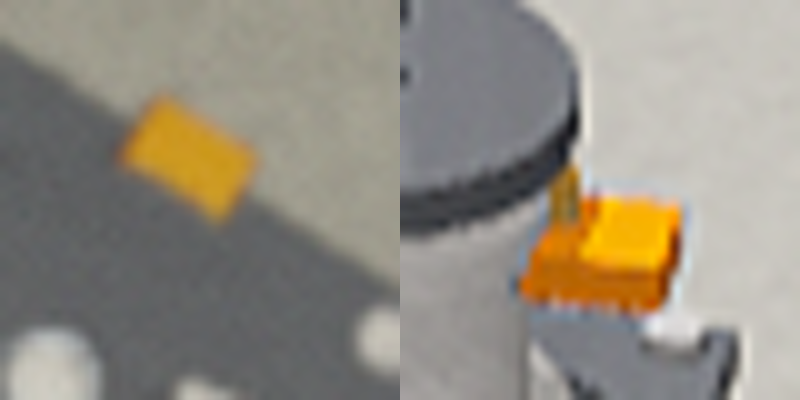

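```bash
python3 -m crank '[[-1,0.09,-0.195,0,0,0,-0.667],[-1,0.09,-0.195,0,0,0,-0.667],[-1,0.09,-0.195,0,0,0,-0.667],[-1,0.09,-0.195,0,0,0,-0.667],[-1,0.09,-0.195,0,0,0,-0.667],[-1,0.09,-0.195,0,0,0,-0.667],[-1,0.09,-0.195,0,0,0,-0.667],[-1,0.09,-0.195,0,0,0,-0.667]]'
python3 -m crank '[[-1,0.09,-0.195,0,0,0,-0.667],[-1,0,0,0,0,0,0],[-1,0,0,0,0,0,0],[-1,0,0,0,0,0,0],[-1,0,0,0,0,0,0],[-1,0,0,0,0,0,0],[-1,0,0,0,0,0,0],[-1,0,0,0,0,0,0]]'
python3 - <<'E'
from h import *
go([*polar(49.3,.038,.020),.137])
f=arm.grab_frame("side"); save(f,"s5.png",(260,200,360,300),6)
E
```

```text
t: 9.15
ee_pos: [0.524, -0.0929, 0.1373]
tool_rot: [0.001, 0.928, 0.373, -0.0]
contact_force: [-0.4, -1.9, -0.6]
grip_width: -0.002
t: 9.95
ee_pos: [0.5225, -0.0883, 0.1373]
tool_rot: [0.0, 0.909, 0.417, -0.0]
contact_force: [0.1, 1.2, 0.2]
grip_width: 0.003
t 9.95 pos [ 0.5225 -0.0883  0.1373] yaw 49.3 tilt [ 0. -0. -1.] F [0.1 1.2 0.2] w 0.0 j6 -1.13
units(2cm): [-0.01  0.01  0.02]
```

View pics/s5.png

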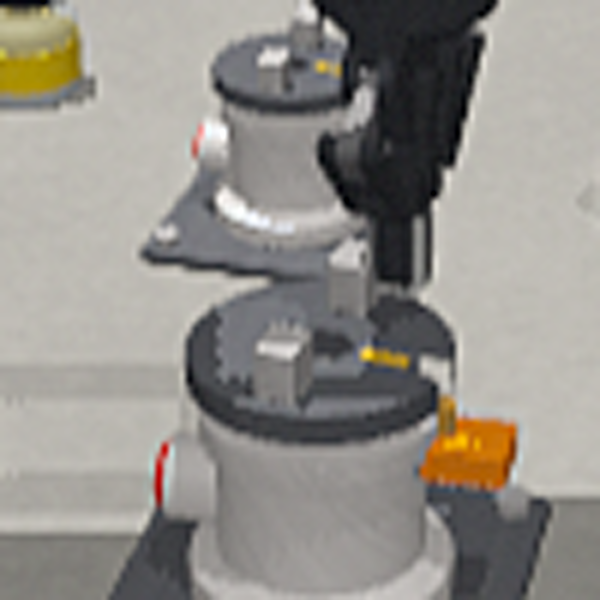

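```bash
cat > m.py <<'E'
from h import *
import sys
def ang(f,a,b,z,off=(260,200),s=6):
    A=atz(f,(off[0]+a[0]/s,off[1]+a[1]/s),z);B=atz(f,(off[0]+b[0]/s,off[1]+b[1]/s),z); v=B-A
    return np.degrees(np.arctan2(v[1],v[0])).round(1), np.hypot(v[0],v[1]).round(4), ((A+B)/2).round(4)
E
python3 - <<'E'
from m import *
f=arm.grab_frame("side")
print("dogs R->L",ang(f,(283,343),(350,250),.15))
print("stripe",ang(f,(363,354),(410,360),.126))
print("bore-notch",ang(f,(335,345),(437,366),.126))
for a in(-31,-34,-36,-39,-42):
  r=np.radians(a); CC=np.array([.4825,-.1055]); q=lambda p:((proj(f,p)-[260,200])*6).round(0)
  u=np.array([np.cos(r),np.sin(r)]);print(a,q([*(CC+.052*u),.126]),q([*(CC+.025*u),.126]),"dogL",q([CC[0]-.038*u[1],CC[1]+.038*u[0],.15]),"dogR",q([CC[0]+.038*u[1],CC[1]-.038*u[0],.15]))
E
```

```text
dogs R->L (np.float64(52.3), np.float64(0.0801), array([ 0.4812, -0.1099,  0.15  ]))
stripe (np.float64(-32.8), np.float64(0.0194), array([ 0.5049, -0.1263,  0.126 ]))
bore-notch (np.float64(-40.8), np.float64(0.0441), array([ 0.505 , -0.1251,  0.126 ]))
-31 [443. 355.] [378. 348.] dogL [338. 246.] dogR [295. 336.]
-34 [442. 359.] [377. 349.] dogL [342. 246.] dogR [290. 335.]
-36 [441. 361.] [376. 351.] dogL [345. 247.] dogR [287. 335.]
-39 [439. 364.] [375. 352.] dogL [350. 247.] dogR [282. 334.]
-42 [436. 367.] [374. 354.] dogL [354. 248.] dogR [278. 333.]
```

```bash
python3 -m crank '[[-1,0.045,-0.097,0,0,0,-0.333],[-1,0.045,-0.097,0,0,0,-0.333],[-1,0.02,-0.04,0,0,0,-0.133],[-1,0,0,0,0,0,0],[-1,0,0,0,0,0,0],[-1,0,0,0,0,0,0],[-1,0,0,0,0,0,0],[-1,0,0,0,0,0,0]]'
python3 - <<'E'
from h import *
go([*polar(56.2,.038,.020),.137])
f=arm.grab_frame("side"); save(f,"s6.png",(280,230,350,290),10)
f=arm.grab_frame("top"); save(f,"t6.png",(325,235,405,315),7)
E
```

```text
t: 10.85
ee_pos: [0.5203, -0.0836, 0.1373]
tool_rot: [0.0, 0.882, 0.471, 0.0]
contact_force: [0.1, -1.1, -0.1]
grip_width: -0.003
t 10.85 pos [ 0.5203 -0.0836  0.1373] yaw 56.2 tilt [ 0. -0. -1.] F [ 0.1 -1.1 -0.1] w -0.0 j6 -1.25
units(2cm): [-0.01  0.    0.02]
```

View pics/s6.png

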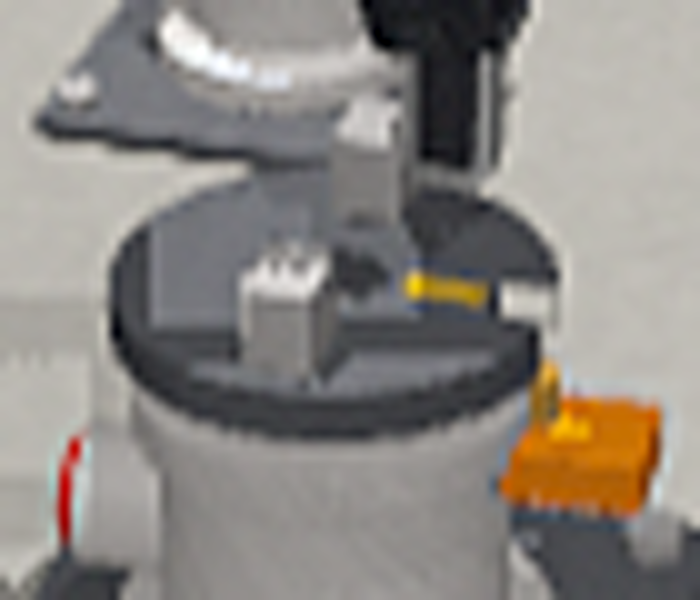

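View pics/t6.png

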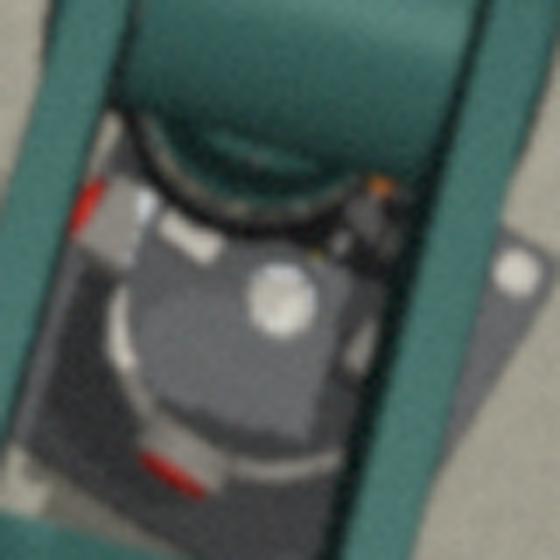

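```bash
cat > fit.py <<'E'
from h import *
from scipy.optimize import least_squares
def fit(f,obs,off,s,z0=.126):
    loc={'R':(0,-.038,.024),'L':(0,.038,.024),'ni':(.040,0,0),'nil':(.040,-.0075,0),'niu':(.040,.0075,0),'no':(.055,0,0),'bore':(0,0,0),'nol':(.0545,-.0075,0),'nou':(.0545,.0075,0)}
    def W(p,k):
        c,s_=np.cos(p[0]),np.sin(p[0]); x,y,z=loc[k]; return [p[1]+c*x-s_*y,p[2]+s_*x+c*y,z0+z]
    def r(p): return np.concatenate([proj(f,W(p,k))-(np.array(off)+np.array(v)/s) for k,v in obs.items()])
    o=least_squares(r,[np.radians(-33),*C]); cov=np.linalg.inv(o.jac.T@o.jac)*max(.1,o.fun@o.fun/(len(o.fun)-3))
    print("notch deg",np.degrees(o.x[0]).round(2),"+-",np.degrees(cov[0,0]**.5).round(2),"axis",o.x[1:].round(4),"res",o.fun.round(1)); return o.x
E
python3 - <<'E'
from fit import *
f=arm.grab_frame("side")
obs={'R':(288,271),'L':(371,118),'nil':(500,317),'niu':(500,286),'bore':(360,272),'nol':(543,325)}
x=fit(f,obs,(280,230),10); o=dict(obs)
for k in obs:
    q=dict(obs);q.pop(k);fit(f,q,(280,230),10)
# pin line / lug in the same view, same axis
for a in(-29,-31,-33,-35):
    r=np.radians(a);u=np.array([np.cos(r),np.sin(r)]);w=np.array([-u[1],u[0]]);q=lambda p:((proj(f,p)-[280,230])*10).round(0)
    print(a,"pin .105",q([*(x[1:]+.052*u),.105]),"lug corners",[q([*(x[1:]+.08*u+k*.015*w),.089]) for k in(-1,1)])
E
```

```text
notch deg -33.95 +- 2.07 axis [ 0.4835 -0.1104] res [ 0.7 -0.2  0.9  0.1 -0.9 -0.2  0.6 -0.1 -2.1  0.6  0.7 -0.1]
notch deg -32.85 +- 2.8 axis [ 0.4837 -0.1108] res [ 0.8  0.1 -0.6 -0.3  0.8 -0.2 -2.   0.6  1.  -0.3]
notch deg -38.25 +- 3.01 axis [ 0.4856 -0.1094] res [ 0.2 -0.8 -0.8  0.1  1.2  0.2 -1.4  0.2  0.7  0.3]
notch deg -34.3 +- 2.26 axis [ 0.4832 -0.11  ] res [ 0.4 -0.3  0.9  0.   0.5 -0.1 -2.3  0.5  0.5 -0.1]
notch deg -34.03 +- 2.31 axis [ 0.4838 -0.1104] res [ 0.8 -0.3  1.1  0.  -0.7 -0.2 -2.   0.6  0.8 -0.2]
notch deg -32.97 +- 1.21 axis [ 0.482  -0.1111] res [ 0.4  0.   0.2  0.2 -1.2 -0.1  0.2 -0.   0.4 -0.1]
notch deg -33.39 +- 2.39 axis [ 0.4837 -0.1106] res [ 0.9 -0.2  0.9  0.1 -0.7 -0.2  0.8 -0.2 -2.   0.6]
-29 pin .105 [549. 372.] lug corners [array([654., 471.]), array([670., 406.])]
-31 pin .105 [548. 376.] lug corners [array([650., 477.]), array([670., 413.])]
-33 pin .105 [547. 379.] lug corners [array([646., 483.]), array([670., 419.])]
-35 pin .105 [545. 383.] lug corners [array([641., 489.]), array([670., 425.])]
```

The fit puts the notch at about -33.3°, and the pin and lug at about -31°. I'll nudge it 0.04 rad more, then back off from the dog and move inwards so I press on the disc.

```bash
python3 -m crank '[[-1,0.018,-0.039,0,0,0,-0.133],[-1,0.018,-0.039,0,0,0,-0.133],[-1,0,0,0,0,0,0],[-1,0,0,0,0,0,0],[-1,0,0.15,0,0,0,0],[-1,-0.2,0.1,0,0,0,0],[-1,-0.2,0,0,0,0,0],[-1,0,0,0,0,0,0]]'
python3 - <<'E'
from h import *
go(None)
f=arm.grab_frame("side"); save(f,"s7.png",(280,230,350,290),10)
E
```

```text
t: 11.8
ee_pos: [0.519, -0.0921, 0.1372]
tool_rot: [-0.0, 0.873, 0.488, -0.0]
contact_force: [-0.2, 0.2, -0.2]
grip_width: 0.003
t 11.8 pos [ 0.519  -0.0921  0.1372] yaw 58.4 tilt [-0.001 -0.    -1.   ] F [-0.2  0.2 -0.2] w 0.0 j6 -1.3
```

View pics/s7.png

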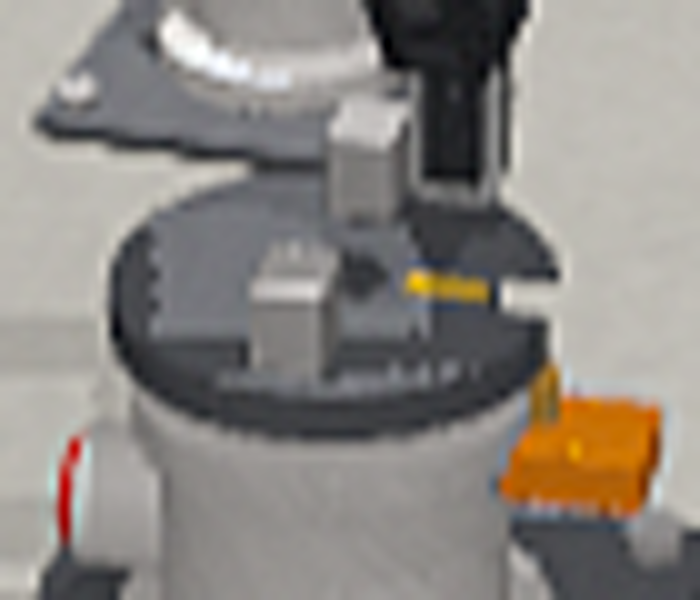

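```bash
python3 - <<'E'
from fit import *
f=arm.grab_frame("side")
fit(f,{'R':(294,270),'L':(367,117),'nil':(500,313),'niu':(502,281),'nol':(548,319),'nou':(553,284)},(280,230),10)
fit(f,{'R':(294,270),'L':(367,117)},(280,230),10)
fit(f,{'R':(288,271),'L':(371,118)},(280,230),10)
E
```

```text
notch deg -30.85 +- 1.02 axis [ 0.4822 -0.1101] res [ 0.3 -0.  -0.   0.1 -1.1 -0.2 -0.1 -0.1  0.1 -0.1  0.7  0.3]
notch deg -31.45 +- 0.83 axis [ 0.4819 -0.1098] res [ 0.  -0.1 -0.   0.1]
notch deg -33.27 +- 0.83 axis [ 0.4815 -0.1103] res [ 0.  -0.1 -0.   0.1]
```

The notch is now at about -31°, over the pin. Descending to the face, then pressing gently.

```bash
python3 -m crank '[[-1,0,0,0.15,0,0,0],[-1,0,0,0.1,0,0,0],[-1,0,0,0.1,0,0,0],[-1,0,0,0.1,0,0,0],[-1,0,0,0.05,0,0,0],[-1,0,0,0.05,0,0,0],[-1,0,0,0,0,0,0],[-1,0,0,0,0,0,0]]'
python3 -m crank '[[-1,0,0,0.05,0,0,0],[-1,0,0,0.05,0,0,0],[-1,0,0,0,0,0,0],[-1,0,0,0,0,0,0],[-1,0,0,0,0,0,0],[-1,0,0,0,0,0,0],[-1,0,0,0,0,0,0],[-1,0,0,0,0,0,0]]'
```

```text
t: 12.7
ee_pos: [0.5194, -0.0916, 0.1264]
tool_rot: [0.0, 0.873, 0.488, 0.0]
contact_force: [-0.3, 0.8, 1.1]
grip_width: -0.002
t: 13.5
ee_pos: [0.5195, -0.0916, 0.1258]
tool_rot: [0.0, 0.873, 0.488, 0.0]
contact_force: [-2.3, 0.9, 4.5]
grip_width: -0.002
```

```bash
python3 -m crank '[[-1,0,0,0.05,0,0,0],[-1,0,0,0.05,0,0,0],[-1,0,0,0.05,0,0,0],[-1,0,0,0.05,0,0,0],[-1,0,0,0,0,0,0],[-1,0,0,0,0,0,0],[-1,0,0,0,0,0,0],[-1,0,0,0,0,0,0]]'
python3 -m crank '[[-1,0,0,0.05,0,0,0],[-1,0,0,0.05,0,0,0],[-1,0,0,0.05,0,0,0],[-1,0,0,0,0,0,0],[-1,0,0,0,0,0,0],[-1,0,0,0,0,0,0],[-1,0,0,0,0,0,0],[-1,0,0,0,0,0,0]]'
```

```text
t: 14.3
ee_pos: [0.5195, -0.0916, 0.1221]
tool_rot: [0.001, 0.873, 0.488, 0.0]
contact_force: [-3.7, 0.5, 6.6]
grip_width: -0.003
t: 15.1
ee_pos: [0.5195, -0.0916, 0.119]
tool_rot: [0.001, 0.873, 0.488, 0.0]
contact_force: [-3.1, 1.0, 7.0]
grip_width: -0.002
```

It has gone 7 mm down at about 7 N, past the 3.5 mm pin stop, so the pin is in the notch. Continuing.

```bash
python3 -m crank '[[-1,0,0,0.05,0,0,0],[-1,0,0,0.05,0,0,0],[-1,0,0,0.05,0,0,0],[-1,0,0,0.05,0,0,0],[-1,0,0,0,0,0,0],[-1,0,0,0,0,0,0],[-1,0,0,0,0,0,0],[-1,0,0,0,0,0,0]]'
python3 -m crank '[[-1,0,0,0.05,0,0,0],[-1,0,0,0.05,0,0,0],[-1,0,0,0,0,0,0],[-1,0,0,0,0,0,0],[-1,0,0,0,0,0,0],[-1,0,0,0,0,0,0],[-1,0,0,0,0,0,0],[-1,0,0,0,0,0,0]]'
```

```text
t: 15.9
ee_pos: [0.5195, -0.0917, 0.115]
tool_rot: [0.001, 0.873, 0.488, 0.0]
contact_force: [-3.1, 1.1, 5.7]
grip_width: -0.006
t: 16.7
ee_pos: [0.5196, -0.0918, 0.114]
tool_rot: [0.001, 0.873, 0.488, 0.001]
contact_force: [-3.6, 0.9, 9.6]
grip_width: 0.002
```

One more small press should show the stop, as a force rise without any motion.

```bash
python3 -m crank '[[-1,0,0,0.05,0,0,0],[-1,0,0,0.05,0,0,0],[-1,0,0,0,0,0,0],[-1,0,0,0,0,0,0],[-1,0,0,0,0,0,0],[-1,0,0,0,0,0,0],[-1,0,0,0,0,0,0],[-1,0,0,0,0,0,0]]'
```

```text
t: 17.5
ee_pos: [0.5199, -0.0922, 0.114]
tool_rot: [0.002, 0.873, 0.488, 0.001]
contact_force: [-6.1, 0.6, 16.4]
grip_width: -0.001
```

It is hard stopped at z = 0.114, with the force rising from 9.6 to 16.4 N and no motion. Drawing the finger straight up.

```bash
python3 -m crank '[[-1,0,0,-0.2,0,0,0],[-1,0,0,-0.2,0,0,0],[-1,0,0,-0.5,0,0,0],[-1,0,0,-0.8,0,0,0],[-1,0,0,-1,0,0,0],[-1,0,0,-1,0,0,0],[-1,0,0,-1,0,0,0],[-1,0,0,-1,0,0,0]]'
python3 -m crank '[[-1,0.5,-0.8,0,0,0,0],[-1,0.5,-0.8,0,0,0,0],[-1,0.5,-0.8,0,0,0,0],[-1,0.5,-0.8,0,0,0,0],[-1,0.5,-0.8,0,0,0,0],[-1,0.5,-0.8,0,0,0,0],[-1,0,0,0,0,0,0],[-1,0,0,0,0,0,0]]'
python3 - <<'E'
from h import *
go(None)
f=arm.grab_frame("side"); save(f,"s8.png",(270,220,360,300),8)
f=arm.grab_frame("top"); save(f,"t8.png",(290,200,440,350),4)
E
```

```text
t: 18.3
ee_pos: [0.5193, -0.0915, 0.2241]
tool_rot: [-0.0, 0.873, 0.488, -0.0]
contact_force: [-0.2, 0.0, 0.2]
grip_width: 0.003
t: 19.1
ee_pos: [0.468, 0.0108, 0.2225]
tool_rot: [-0.0, 0.872, 0.489, -0.001]
contact_force: [0.9, -0.3, 0.2]
grip_width: -0.006
t 19.1 pos [0.468  0.0108 0.2225] yaw 58.6 tilt [-0.001 -0.    -1.   ] F [ 0.9 -0.3  0.2] w -0.01 j6 -1.12
```

View pics/s8.png

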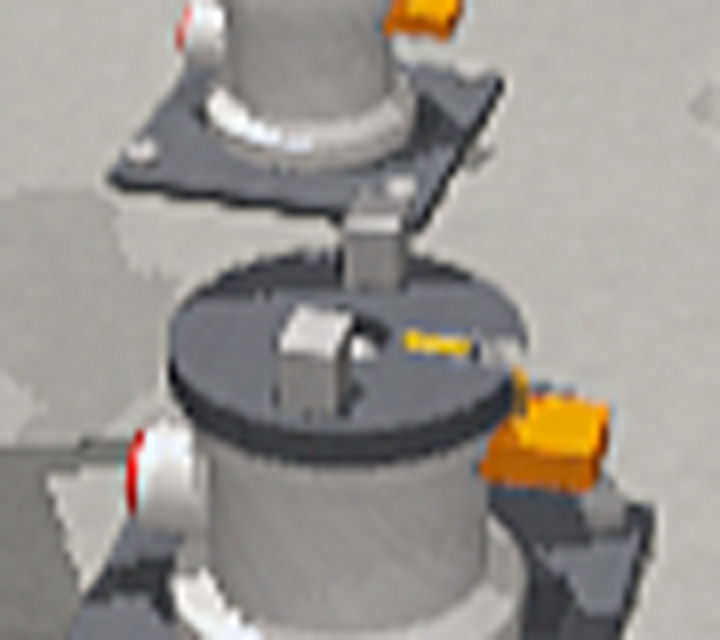

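View pics/t8.png

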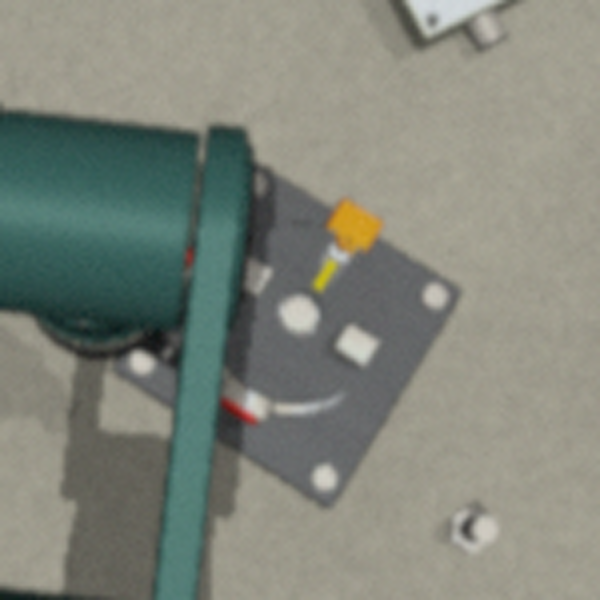

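```bash
python3 - <<'E'
from fit import *
f=arm.grab_frame("side")
print(proj(f,[.4825,-.105,.138])-proj(f,[.4825,-.105,.150]))
obs={'R':(318,325),'L':(375,213),'nil':(473,357),'niu':(478,338)}
for z in(.126,.122,.118,.114): fit(f,obs,(270,220),8,z)
save(f,"s9.png",(240,180,400,300),5)
E
```

```text
[0.022836   4.32138711]
notch deg -30.82 +- 1.59 axis [ 0.476  -0.1281] res [-0.2  0.5 -0.3 -1.1 -0.1  0.6  0.5 -0.2]
notch deg -30.9 +- 1.48 axis [ 0.4782 -0.1217] res [-0.1  0.5 -0.2 -1.  -0.1  0.6  0.4 -0.2]
notch deg -30.99 +- 1.38 axis [ 0.4804 -0.1152] res [-0.1  0.5 -0.1 -0.9 -0.2  0.6  0.4 -0.2]
notch deg -31.07 +- 1.29 axis [ 0.4827 -0.1088] res [ 0.   0.5 -0.1 -0.8 -0.2  0.5  0.3 -0.2]
```

View pics/s9.png

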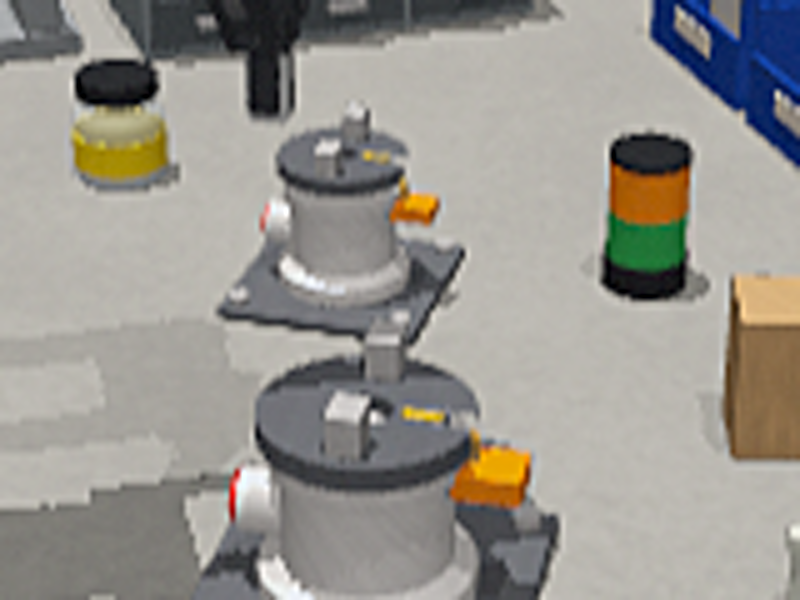

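The dogs dropped about 4.25 px (4.3 px expected for 12 mm), the notch is at -31.1° over the pin, and the finger is clear. Handing in.

```bash
python3 -c "
from h import *
print(arm.finish_job())"
```

```text
the job is handed in; nothing more can be done
None
```

The coupling on the larger pump is turned onto its pin and seated, and the job is handed in. It took about 19 s. `finish_job()` gives no verdict, so the result rests on my own checks.

**What I did:** I pushed the left dog about 170° anticlockwise with the shut fingertip, until the notch stood over the pin at about -31°. Then I backed off the dog and pressed on the disc. Readings were 7–10 N while it moved and 16 N against the final stop. Last, I drew the finger straight up and clear.

**Last checks:**
- **Seating:** The finger stopped hard at 0.114 m, about 12 mm down. It had gone past the 3.5 mm pin stop without catching. In the side view the dogs had dropped about 4.25 px, against 4.3 px expected.
- **Alignment:** The notch measures -31.1° ± 1.3°, and the lug and pin about -31°.
- **Surroundings:** The things in view after the move stood as before. The spanner and spider were not in the last crops, but the arm never went near them. The force reading on the arm was back near zero.

**Disagreements:** The side view put the shaft axis about 5 mm from where the top view did, so I relied on angles measured within one view. My first notch fit was 1–2° off because of a badly picked bore point, which I left out.

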